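Draw a meter face plate out of its spring-held lane and pack it

TASK

Take the face plate with the rectangular window out of the two-lane plywood nest: pressing gently on its rubber patch, draw it toward you out of the open front of its lane until about its front third hangs over the nest's edge, then take it there by its two long sides and lay it flat and lengthways in the cardboard tray, setting it down rather than dropping it. Do not press hard on the plate while it is in its lane (stay under 35 N), and leave the other plate, the meter, the screwdriver and the small carton where they are.

Things in the scene. Friction and masses are not known exactly. Their poses are not given: they have to be found in the camera images.
- cover: The plate to move: aluminium with a window, 140 (x) x 54 (y) x 6 mm, 0.08 to 0.17 kg. Origin at the centre of its underside; +x along its length toward the nest's back wall. Window 24 x 36 mm near its front end, x = -62 to -38 mm. A grippy black rubber patch 50 x 46 mm on top, x = -30 to +20 mm, stands 1 mm proud (top 7 mm up). Lies flat in a lane, 2 mm of play each side; its sides cannot be gripped there.
- cover_front (a point): Middle of the upper front edge of the window plate (70 mm before its origin, 6 mm up).
- nest: Fixed two-lane plywood block, 170 (x) x 150 (y) mm, bed on which the plates lie 60 mm over the table. Origin at the centre of its underside; -x side is the open front, toward the robot. Lanes along x, centred at y = +36 and -36 mm; rails beside them stand 5 mm above the bed, 1 mm below the plates' tops. Bed's front edge at x = -85 mm, back wall 20 mm high at x = +75 mm.
- nest_front (a point): Middle of the bed's front edge, at bed height; axes as the nest's. 115 to 145 mm behind it a steel bridge 96 mm high over the table carries sprung shoes that hold the plates' rear down with about 10 N. A plate slides only if pressed with about 13 N or more while pulled (press over the bed, or it tips), and is free of its shoe once drawn about 40 mm; the pull then eases suddenly.
- tray: Fixed open cardboard tray, 215 (x) x 175 (y) x 22 mm high outside, walls 4 mm, floor 4 mm thick. Origin at the centre of its underside on the table; x is its length.
- blank: The other face plate, without window, same size, patch, origin and axes, in the other lane; must stay.
- meter: Electricity meter lying on its back, 120 x 90 x 57 mm, origin at the centre of its underside; bystander.
- driver: Screwdriver lying on the table; bystander.
- carton: Small closed carton 80 x 110 x 70 mm, origin at the centre of its underside; bystander.
Not all that is in view belongs to the job. Leave any turquoise look-alike of the cover alone.

How it is judged:
On the way, in this order (a step that is already met when the one before it is completed fails the run):
1. the window plate has been drawn so that its front hangs at least 30 mm over the nest's front edge, still lying flat on the bed (x of cover_front in the frame of nest_front below -0.03 m and angle between cover's own z axis and vertical below 0.08 rad and z of cover in the frame of nest_front between -0.004 and 0.004 m and contact force between cover and nest above 0.2 N), for 0.1 s.
2. the fingers hold the window plate in the tray, its underside about level with the rim or lower (less than 22 mm above the floor) (contact force between the fingers and cover above 0.5 N and z of cover in the frame of tray below 0.026 m and horizontal distance between cover and tray below 0.08 m), for 0.05 s.
At the end, for the whole second after the job is handed in: The window plate lies flat on the tray's floor inside its rim (origin within 45 mm lengthways and 65 mm crossways of the tray's centre, under 3 mm above the floor, tilt under 0.05 rad), its length along the tray's within 0.35 rad, at rest and released (x of cover in the frame of tray between -0.045 and 0.045 m and y of cover in the frame of tray between -0.065 and 0.065 m and z of cover in the frame of tray below 0.007 m and angle between cover's own z axis and vertical below 0.05 rad and angle between the x axis of cover and the x axis of tray, either way round below 0.35 rad and linear speed of cover below 0.02 m/s and contact force between the fingers and cover below 0.1 N); the robot touches nothing.
It fails at once if the window plate is pressed or gripped with more than 35 N while it is still in its lane (less than 30 mm out over the front edge) (contact force between the fingers and cover above 35 N and x of cover_front in the frame of nest_front above -0.03 m and z of cover in the frame of nest_front below 0.004 m and horizontal distance between cover and nest below 0.12 m).
It fails at once if the other plate moved more than 8 mm (distance of blank from where it was at the start of the episode above 0.008 m).
It fails at once if the meter, screwdriver or carton was moved more than 15 mm (distance of any of meter, driver, carton from where it was at the start of the episode above 0.015 m).
It also fails if it takes over 72 s, if anything falls off the work surface, if the arm or the gripper's body presses on something with over 40 N, if the wrist force passes 120 N, or if a joint passes its speed limit or range.

ROBOT

A 7-joint arm with a two-finger parallel gripper is mounted at the origin on the work surface. World frame = base frame: x ahead of the robot, y to its left, z up, the work surface at z = 0. Lengths are in m, angles in rad, forces in N, time in s.
With the tool pointing down it reaches from about 0.4 to 0.9 m from the base axis. Payload 5.5 kg.
Tool frame: the origin (TCP) lies midway between the tips of the shut fingers; the grasp point (between the pads) lies 19 mm behind it (r.grip_point_offset is the distance from the TCP to the grasp point, in m); z points along the fingers, y is the direction in which the jaws open and shut (so a half turn about z gives the same grasp; the last joint's range is limited). The gripper opens to 85 mm and grips with 20 to 120 N. Pads are 22 mm wide; open, the fingers measure 114 mm over their backs; the gripper's body (76 mm by 85 mm) begins 54 mm behind the grasp point. The pads swing forward as they close: fully open they stand 13 mm farther back than shut.
Start: joints at [1.537, 0.501, -0.427, 1.55, 0.221, 1.138, -0.21], TCP at [0.19, -0.622, 0.231] pointing down, gripper open.
Joint ranges: [-2.88, 2.88], [-0.31, 2.03], [-1.54, 1.56], [0.2, 2.42], [-1.41, 4.55], [0.19, 2.02], [-2.57, 2.57]. Speed limits (rad/s): [2.57, 2.57, 3.14, 3.14, 3.14, 3.14, 3.14].

INTERFACE

Orientations are given as a 3x3 rotation matrix whose columns are the frame's x, y, z axes.
In Python, from plant import r, cams, job gives the robot as it stands.
- The arm moves only by the tool carry_out, never from a script. Its argument "motion" is text: rows parted by semicolons, each of 7 numbers parted by spaces: the shift along the tool's x, y, z in mm, then the turn, a rotation vector about the tool's x, y, z in rad, then the closure, from 0 (fully open) to 1 (shut). In form: dx dy dz wx wy wz claw; .... A call has 1 to 12 rows; each row shifts and turns the commanded pose from where the row before left it, along the tool's axes as they then stand; what a row does not reach is not made up. A row lasts 1/12 s, in which the tool goes at most 41.7 mm and 7.16 degrees, less where a joint would pass 70% of its speed; a pose out of reach is approached as far as the arm can. A call with a gripper value outside its range is refused whole. The fingers move at their own pace and stop on an object; "grip_force" is the grip in N (left out, the last holds). Time passes only in rows, so rows that do not move let the fingers close. It gives the time, the measured TCP pose, the force and the opening at its end, in the units of the state.
- r.state(): the state, without advancing time (a new reading comes with each control period).
- cams.capture(name): name is "side" or "top" or "wrist"; returns (picture, depth): 384x512x3 uint8, red, green, blue; 384x512 float32, m along the optical axis (not along the pixel's ray), 0 where there is no reading.
- cams.camera_model(name): a dict with "vertical_fov" (degrees; the focal length in pixels is half the picture's height over the tangent of half this angle, whatever the lens; pixels are square), "cx", "cy" (the principal point, pixels), "position" and "orientation" of the camera in the world. Camera axes: x right, y down, z forward; pixel columns grow to the right and rows downward; lengths in m; the calibration is good to about 2 mm. A picture is of the moment at which its call begins: read the wrist's pose just before it. camera_model takes no time and is no camera call; for the wrist camera it gives the pose at the moment of the call.
- job.job_done(): hands the job in, once; it reports no verdict.
Trained networks look in the newest picture that a camera, given by its name, has taken for a name from the list of things; names that differ only in an ending like _2 or _b are one class to them, and where a whole thing is asked for, a point or a joint stands for the part that bears it (a point fixed in the world has none). Each returns a list of dicts, best first, with "score" (0 to 1); they miss things now and then, are a little off and sometimes report something else, mostly with a low value. They report only what shows in the picture. A call takes as long as a camera call. They do not tell look-alikes from the thing itself.
- cams.recognise(camera, name): "uv" ([column, row] in pixels, amid what is visible of it).
- cams.regions_of(camera, name): "region" (384x512 bool, what is visible of it) and "uv" ([column, row] in pixels, amid what is visible of it).
The state is a dict: "t": time; "joints": joint angles; "dq": joint speeds; "tau": joint torques, N m; "position": TCP position; "tool_rot": TCP orientation; "wrist_force": force on the tool from outside, world axes, zero at the start; "torque": the same for the moment, N m; "finger_gap": opening from 0.0 (shut) to 1.0 (fully open).
Only numpy, scipy, OpenCV 4.12 (cv2) and the standard library are available. Lean on these libraries where they do the work, as an engineer would, in place of code of your own. Each camera call takes 0.05 s, during which the arm holds its last target.

## Working session

There is one attempt and no reset: what is moved stays moved. The work goes in short steps, Python scripts to look and compute and a tool call to move; the robot and the scene stay as the last step left them, time stands still between calls to the robot, and variables do not carry over. Pictures are saved under pics/ and viewed, and the job is handed in when it is done.

Besides the shell and the picture viewer there is one more tool, called after ">>>" as a command line: name --argument value ..., lists and objects as JSON in quotes. carry_out: Moves the arm, as the interface text tells. Its arguments: {"type":"object","properties":{"motion":{"type":"string"},"grip_force":{"type":"number"}},"required":["motion"]}

```bash
ls; mkdir -p pics
python3 - <<'E'
from plant import r,cams,job
import cv2,numpy as np
s=r.state(); print({k:np.round(v,3).tolist() for k,v in s.items()}, r.grip_point_offset)
for n in ["side","top"]:
    p,d=cams.capture(n); cv2.imwrite(f"pics/{n}0.png",p[:,:,::-1]); np.savez(f"pics/{n}0.npz",p=p,d=d)
    m=cams.camera_model(n); print(n,m)
E
```

```text
pics
{'t': 0.0, 'joints': [1.537, 0.502, -0.427, 1.551, 0.221, 1.138, -0.21], 'dq': [-0.002, 0.001, -0.001, -0.0, 0.003, 0.001, 0.0], 'tau': [-0.0, -56.952, -5.816, -28.094, 0.011, 0.012, 0.0], 'position': [0.19, -0.621, 0.23], 'tool_rot': [[0.956, 0.292, -0.001], [0.292, -0.956, 0.002], [0.0, -0.002, -1.0]], 'wrist_force': [-0.901, 0.227, 1.034], 'torque': [0.014, -0.034, 0.004], 'finger_gap': 1.002} 0.0187
side {'vertical_fov': 49.19171130712465, 'cx': 255.98494562731076, 'cy': 195.12999557949604, 'position': array([ 0.27539081, -0.57549253,  0.83609666]), 'orientation': array([[ 0.88585899, -0.35309064,  0.30096653],
       [-0.46385501, -0.68747291,  0.55876607],
       [ 0.00961127, -0.63459278, -0.77278692]])}
top {'vertical_fov': 45.749421781878134, 'cx': 254.61334674213077, 'cy': 196.1263693239635, 'position': array([0.48068159, 0.00851085, 1.43487128]), 'orientation': array([[ 0.02043045, -0.99736407,  0.06962408],
       [-0.99978119, -0.02069344, -0.00305807],
       [ 0.00449077, -0.06954637, -0.99756861]])}
```

View pics/side0.png

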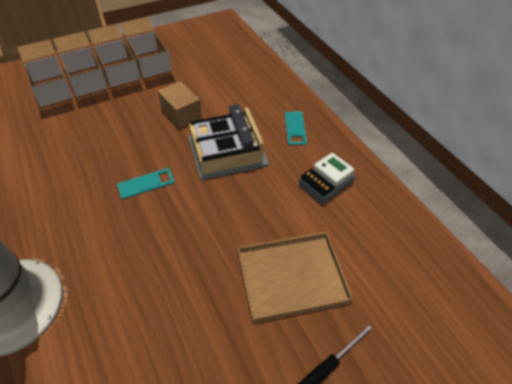

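View pics/top0.png

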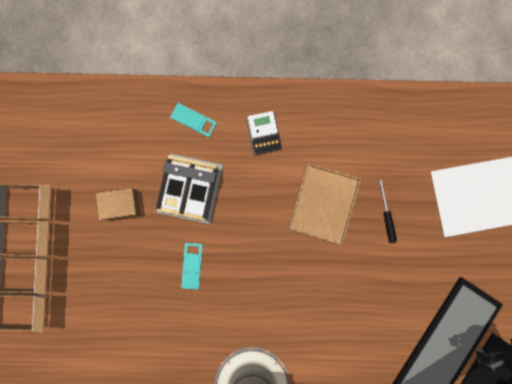

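```bash
cat > h.py <<'E'
import numpy as np,cv2
def px2w(m,uv,depth=None,z=None,h=384):
    f=h/2/np.tan(np.radians(m['vertical_fov'])/2)
    uv=np.atleast_2d(uv).astype(float)
    c=np.c_[(uv[:,0]-m['cx'])/f,(uv[:,1]-m['cy'])/f,np.ones(len(uv))]
    R=m['orientation'];p=m['position']
    if depth is not None: return p+(c*np.atleast_1d(depth)[:,None])@R.T
    w=c@R.T; t=(z-p[2])/w[:,2]; return p+w*t[:,None]
def w2px(m,P,h=384):
    f=h/2/np.tan(np.radians(m['vertical_fov'])/2)
    c=(np.atleast_2d(P)-m['position'])@m['orientation']
    return np.c_[c[:,0]/c[:,2]*f+m['cx'],c[:,1]/c[:,2]*f+m['cy']]
E
python3 - <<'E'
import numpy as np,cv2
from h import *
from plant import cams
for n,(a,b,c,d) in dict(side=(175,90,275,190),top=(140,145,240,235)).items():
    z=np.load(f"pics/{n}0.npz"); im=z['p'][b:d,a:c,::-1]
    cv2.imwrite(f"pics/{n}0z.png",cv2.resize(im,None,fx=6,fy=6,interpolation=cv2.INTER_CUBIC))
# world points in nest area & tray from depth
z=np.load("pics/top0.npz");m=cams.camera_model("top")
d=z['d'];v,u=np.mgrid[0:384,0:512]
W=px2w(m,np.c_[u.ravel(),v.ravel()],depth=d.ravel()).reshape(384,512,3)
np.save("pics/W.npy",W)
for name,(a,b,c,dd) in dict(nest=(150,145,235,230),tray=(280,155,370,250)).items():
    w=W[b:dd,a:c].reshape(-1,3)
    k=w[:,2]
    print(name,np.histogram(k,bins=np.arange(-.01,.12,.005)))
E
```

```text
nest (array([ 260, 1894, 1573,  399,   92,   10,    5,    0,    1,    0,    2,
          0,   25,  259,  952,  896,  128,   96,   61,   19,  217,  272,
         23,   12,    0]), array([-0.01 , -0.005,  0.   ,  0.005,  0.01 ,  0.015,  0.02 ,  0.025,
        0.03 ,  0.035,  0.04 ,  0.045,  0.05 ,  0.055,  0.06 ,  0.065,
        0.07 ,  0.075,  0.08 ,  0.085,  0.09 ,  0.095,  0.1  ,  0.105,
        0.11 ,  0.115]))
tray (array([ 357, 2917, 3694, 1095,  105,  153,  174,   26,    1,    0,    0,
          0,    0,    0,    0,    0,    0,    0,    0,    0,    0,    0,
          0,    0,    0]), array([-0.01 , -0.005,  0.   ,  0.005,  0.01 ,  0.015,  0.02 ,  0.025,
        0.03 ,  0.035,  0.04 ,  0.045,  0.05 ,  0.055,  0.06 ,  0.065,
        0.07 ,  0.075,  0.08 ,  0.085,  0.09 ,  0.095,  0.1  ,  0.105,
        0.11 ,  0.115]))
```

View pics/side0z.png

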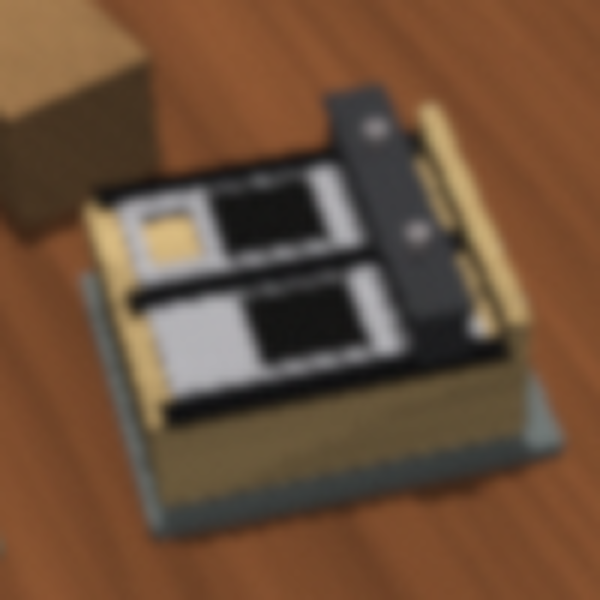

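View pics/top0z.png

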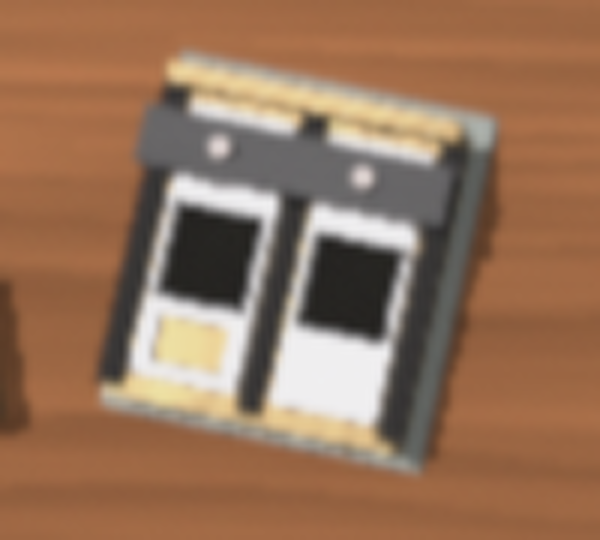

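Run:
```python
import numpy as np,cv2
from h import *
from plant import cams
for n,box in dict(top=(140,145,240,235),side=(175,90,275,190)).items():
    a,b,c,d=box
    z=np.load(f"pics/{n}0.npz");m=cams.camera_model(n)
    g=z['p'].max(2)[b:d,a:c]
    # upsample and threshold
    G=cv2.resize(g,None,fx=8,fy=8,interpolation=cv2.INTER_CUBIC)
    nn,l,st,ce=cv2.connectedComponentsWithStats((G<70).astype(np.uint8) if n=="side" else (G<48).astype(np.uint8))
    for i in range(1,nn):
        if st[i,4]>2000:
            uv=(ce[i]+.5)/8-.5+[a,b]; print(n,st[i],uv,px2w(m,uv,z=.067))
W=np.load("pics/W.npy")
# tray: brown region by rim height
u0,v0,u1,v1=280,155,370,250
z=np.load("pics/top0.npz")['p'];m=cams.camera_model("top")
for c in ["tray","meter","driver","carton","cover","nest","blank"]:
    R=cams.regions_of("top",c)
    for q in R[:2]:
        ys,xs=np.nonzero(q['region']); rect=cv2.minAreaRect(np.c_[xs,ys].astype(np.float32))
        print(c,q['score'],q['uv'],rect, len(xs))
        if c=="tray": print(px2w(m,cv2.boxPoints(rect),z=.022))
```

```text
top [ 223  283  117  119 9846] [174.59312157 187.3093769 ] [[0.59778614 0.24605281 0.067     ]]
top [ 411  323  113  121 9840] [197.88766514 192.41001016] [[0.58382749 0.17543093 0.067     ]]
side [   52    99   631   474 97312] [224.41903491 132.02532576] [[0.60141306 0.21523104 0.067     ]]
side [   0  170   99  148 6086] [178.81266431 121.88301019] [[0.50672077 0.3099696  0.067     ]]
side [  215   587   504   131 20485] [233.0016445 170.986603 ] [[0.56010207 0.07561519 0.067     ]]
tray 0.56 [321.9, 206.6] ((324.1651611328125, 203.9495391845703), (58.33162307739258, 68.77192687988281), 16.699243545532227) 3911
[[ 0.48080731 -0.09616348  0.022     ]
 [ 0.68769567 -0.15481658  0.022     ]
 [ 0.63862593 -0.33004648  0.022     ]
 [ 0.43265311 -0.26972022  0.022     ]]
meter 0.74 [262.7, 131.8] ((263.0673828125, 133.29212951660156), (40.324806213378906, 30.580894470214844), 77.00537872314453) 1176
driver 0.79 [388.7, 228.3] ((387.8056945800781, 216.35081481933594), (53.934844970703125, 8.23043441772461), 79.50852966308594) 286
carton 0.68 [388.0, 225.3] ((386.8077392578125, 212.03848266601562), (63.5416259765625, 9.021342277526855), 78.69007110595703) 335
carton 0.63 [118.1, 205.8] ((117.500732421875, 204.17300415039062), (28.426780700683594, 43.06045913696289), 83.41805267333984) 1172
cover 0.78 [173.8, 189.3] ((175.11764526367188, 186.0294189453125), (17.70509910583496, 46.081764221191406), 14.03624439239502) 504
cover 0.71 [190.5, 270.0] ((191.32374572753906, 266.05633544921875), (17.3364315032959, 45.262603759765625), 4.899092197418213) 696
nest 0.76 [184.3, 184.4] ((188.15293884277344, 188.311767578125), (57.92043685913086, 60.6320686340332), 12.52880859375) 2235
blank 0.76 [193.9, 197.0] ((196.995849609375, 197.01998901367188), (17.050575256347656, 34.46826934814453), 11.768290519714355) 560
```

Run:
```python
import numpy as np,cv2
from plant import cams,r
m=cams.camera_model("wrist");s=r.state();R=np.array(s['tool_rot'])
print(m['vertical_fov'],m['cx'],m['cy'],R.T@(m['position']-s['position']),R.T@m['orientation'])
```

```text
62.09105874211729 258.8332040147233 187.76211870370253 [ 0.08046557 -0.0001839  -0.14328905] [[-3.11192793e-04 -9.49947372e-01 -3.12409817e-01]
 [ 9.99999921e-01 -3.72266227e-04  1.35848982e-04]
 [-2.45349007e-04 -3.12409750e-01  9.49947413e-01]]
```

>>> carry_out --motion "0 0 0 0 0 0.0985 1; 0 0 0 0 0 0.0985 1; 0 0 0 0 0 0.0985 1; 0 0 0 0 0 0.0985 1; 0 0 0 0 0 0.0985 1" --grip_force 20

```text
t: 0.87
position: [0.1902, -0.6216, 0.2314]
tool_rot: [[0.98, -0.199, 0.0], [-0.199, -0.98, -0.0], [0.0, 0.0, -1.0]]
wrist_force: [0.0, -0.1, -0.4]
finger_gap: 0.297
```

>>> carry_out --motion "13.3 -38 0 0 0 0 1;13.3 -38 0 0 0 0 1;13.3 -38 0 0 0 0 1;13.3 -38 0 0 0 0 1;13.3 -38 0 0 0 0 1;13.3 -38 0 0 0 0 1;13.3 -38 0 0 0 0 1;13.3 -38 0 0 0 0 1;13.3 -38 0 0 0 0 1;13.3 -38 0 0 0 0 1;13.3 -38 0 0 0 0 1;13.3 -38 0 0 0 0 1"

```text
t: 1.87
position: [0.4361, -0.2036, 0.2318]
tool_rot: [[0.981, -0.195, 0.001], [-0.195, -0.981, -0.001], [0.001, 0.001, -1.0]]
wrist_force: [0.4, -0.3, 0.5]
finger_gap: -0.0
```

>>> carry_out --motion "6.5 -37.3 0 0 0 0 1;6.5 -37.3 0 0 0 0 1;6.5 -37.3 0 0 0 0 1;6.5 -37.3 0 0 0 0 1;6.5 -37.3 0 0 0 0 1;6.5 -37.3 0 0 0 0 1;6.5 -37.3 0 0 0 0 1;6.5 -37.3 0 0 0 0 1;6.5 -37.3 0 0 0 0 1;6.5 -37.3 0 0 0 0 1;6.5 -37.3 0 0 0 0 1;6.5 -37.3 0 0 0 0 1"

```text
t: 2.87
position: [0.5995, 0.2202, 0.2313]
tool_rot: [[0.981, -0.195, 0.0], [-0.195, -0.981, -0.0], [0.0, 0.0, -1.0]]
wrist_force: [0.3, 0.1, 0.7]
finger_gap: -0.0
```

>>> carry_out --motion "0 0 0 0 0 0 1;0 0 0 0 0 0 1"

```text
t: 3.03
position: [0.5982, 0.2224, 0.2311]
tool_rot: [[0.982, -0.189, -0.001], [-0.189, -0.982, 0.002], [-0.001, -0.002, -1.0]]
wrist_force: [-0.8, -0.1, -0.1]
finger_gap: 0.001
```

```bash
cat > snap.py <<'E'
import sys,cv2,numpy as np,pickle
from plant import cams,r
n=sys.argv[1];o=sys.argv[2]
s=r.state();m=cams.camera_model(n);p,d=cams.capture(n)
pickle.dump((s,m,p,d),open(f"pics/{o}.pkl","wb"))
cv2.imwrite(f"pics/{o}.png",cv2.resize(p[:,:,::-1],None,fx=1.5,fy=1.5,interpolation=cv2.INTER_CUBIC))
print(s['t'],np.round(s['position'],4),np.round(s['wrist_force'],2),s['finger_gap'])
E
python3 snap.py wrist w1
```

```text
3.0333 [0.5982 0.2224 0.2311] [-0.78 -0.14 -0.08] 0.0006163953378950782
```

View pics/w1.png

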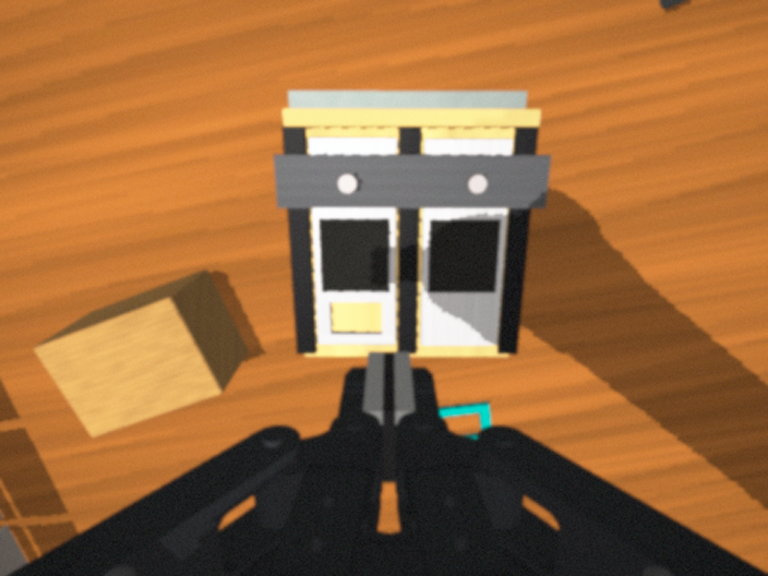

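Run:
```python
import pickle,numpy as np,cv2
from h import *
s,m,p,d=pickle.load(open("pics/w1.pkl","rb"))
R=np.array(s['tool_rot']);P=np.array(s['position'])
def q(name,x,y,z):
    uv=(np.array([x,y])+.5)/1.5-.5
    w=px2w(m,uv,z=z)[0]; print(name,np.round(w,4),'tool',np.round(R.T@(w-P),4)); return w
a=q("patch FL",320,291,.067);b=q("patch FR",389,291,.067);c=q("patch BL",320,219,.067);e=q("patch BR",390,219,.067)
f=q("bl FL",428,292,.067);g=q("bl FR",495,292,.067);h=q("bl BR",502,219,.067);bl=q("bl BL",430,219,.067)
q("frontL",318,344,.066);q("frontR",393,344,.066);
i=q("bedL",304,354,.06);j=q("bedR",507,354,.06)
q("bridgeF L",277,206,.096);q("bridgeF R",547,207,.096)
ang=lambda v:np.degrees(np.arctan2(v[1],v[0]))
print(ang(c-a),ang(e-b),ang(h-g),ang(bl-f),ang(b-a)+90,ang(f-a)+90,ang(bl-c)+90,ang(j-i)+90)
# depth at plate
ys,xs=np.mgrid[150:190,215:258]
w=px2w(m,np.c_[xs.ravel(),ys.ravel()],depth=d[150:190,215:258].ravel());print(np.median(w[:,2]))
```

```text
patch FL [0.5802 0.2739 0.067 ] tool [-0.0272 -0.0468  0.1642]
patch FR [0.5713 0.2278 0.067 ] tool [-2.720e-02  1.000e-04  1.641e-01]
patch BL [0.6284 0.2623 0.067 ] tool [ 0.0223 -0.0446  0.1641]
patch BR [0.6198 0.2178 0.067 ] tool [0.0223 0.0008 0.164 ]
bl FL [0.5656 0.2018 0.067 ] tool [-0.0279  0.0267  0.164 ]
bl FR [0.557 0.157 0.067] tool [-0.0279  0.0723  0.164 ]
bl BR [0.606  0.1465 0.067 ] tool [0.0222 0.0734 0.1639]
bl BL [0.6149 0.1923 0.067 ] tool [0.0223 0.0267 0.164 ]
frontL [0.5414 0.2848 0.066 ] tool [-0.0673 -0.0502  0.1652]
frontR [0.5314 0.2326 0.066 ] tool [-0.0673  0.003   0.1651]
bedL [0.5329 0.2982 0.06  ] tool [-0.0782 -0.0617  0.1713]
bedR [0.505  0.1531 0.06  ] tool [-0.0782  0.086   0.171 ]
bridgeF L [0.6452 0.2799 0.096 ] tool [ 0.0354 -0.0651  0.1351]
bridgeF R [0.6148 0.1257 0.096 ] tool [0.0348 0.0921 0.1349]
-13.501680612220346 -11.666929120405909 -12.122636147562433 -10.934108659830747 -10.915553525058257 -11.477833124360131 -10.92433641606965 -10.907116250560364
0.0676599407687824
```

>>> carry_out --motion "-2.5 -23 0 0 0 0 1;0 0 35 0 0 0 1;0 0 35 0 0 0 1;0 0 30 0 0 0 1;0 0 20 0 0 0 1;0 0 20 0 0 0 1;0 0 10 0 0 0 1;0 0 0 0 0 0 1;0 0 0 0 0 0 1;0 0 0 0 0 0 1"

```text
t: 3.92
position: [0.602, 0.2415, 0.083]
tool_rot: [[0.981, -0.195, 0.002], [-0.195, -0.981, 0.001], [0.002, -0.001, -1.0]]
wrist_force: [-0.8, 0.5, -0.0]
finger_gap: 0.003
```

```bash
python3 snap.py wrist w2
```

```text
3.9167 [0.602  0.2415 0.083 ] [-0.84  0.5  -0.03] 0.00343406673015135
```

View pics/w2.png

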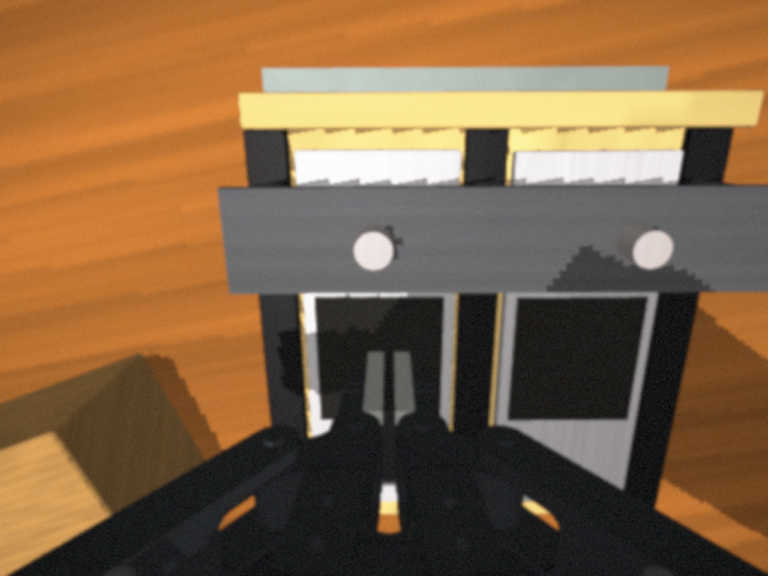

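>>> carry_out --motion "0 -2.5 0 0 0 0 1;0 0 5 0 0 0 1;0 0 4 0 0 0 1;0 0 3 0 0 0 1;0 0 0 0 0 0 1;0 0 0 0 0 0 1"

```text
t: 4.47
position: [0.601, 0.2439, 0.0688]
tool_rot: [[0.981, -0.194, -0.001], [-0.194, -0.981, -0.0], [-0.001, 0.001, -1.0]]
wrist_force: [0.1, -0.2, -0.3]
finger_gap: -0.001
```

>>> carry_out --motion "0 0 1 0 0 0 1;0 0 1 0 0 0 1;0 0 0 0 0 0 1"

```text
t: 4.72
position: [0.6015, 0.2442, 0.0673]
tool_rot: [[0.981, -0.194, 0.0], [-0.194, -0.981, 0.0], [0.0, -0.0, -1.0]]
wrist_force: [0.1, -0.8, -0.3]
finger_gap: -0.002
```

>>> carry_out --motion "0 0 0.5 0 0 0 1;0 0 0.5 0 0 0 1;0 0 0 0 0 0 1"

```text
t: 4.97
position: [0.6015, 0.2442, 0.0672]
tool_rot: [[0.981, -0.194, 0.0], [-0.194, -0.981, -0.0], [0.001, 0.0, -1.0]]
wrist_force: [-1.9, -1.1, 6.1]
finger_gap: -0.002
```

>>> carry_out --motion "0 0 0.5 0 0 0 1;0 0 0 0 0 0 1;0 0 0 0 0 0 1"

```text
t: 5.22
position: [0.6015, 0.2442, 0.0672]
tool_rot: [[0.981, -0.194, 0.001], [-0.194, -0.981, -0.0], [0.001, 0.0, -1.0]]
wrist_force: [-2.2, -2.1, 8.4]
finger_gap: -0.001
```

>>> carry_out --motion "0 0 1 0 0 0 1;0 0 0.5 0 0 0 1;0 0 0 0 0 0 1"

```text
t: 5.47
position: [0.6015, 0.2442, 0.0671]
tool_rot: [[0.981, -0.194, 0.001], [-0.194, -0.981, -0.001], [0.001, 0.001, -1.0]]
wrist_force: [-6.3, -3.6, 17.8]
finger_gap: -0.001
```

>>> carry_out --motion "0 0 0.5 0 0 0 1;-1 0 0 0 0 0 1;-1 0 0 0 0 0 1;-1 0 0 0 0 0 1"

```text
t: 5.8
position: [0.6015, 0.2442, 0.0671]
tool_rot: [[0.981, -0.195, 0.006], [-0.195, -0.981, -0.0], [0.006, -0.001, -1.0]]
wrist_force: [2.2, -2.8, 12.5]
finger_gap: 0.005
```

>>> carry_out --motion "0 0 0.7 0 0 0 1;0 0 0.7 0 0 0 1;-0.5 0 0 0 0 0 1;0 0 0 0 0 0 1"

```text
t: 6.13
position: [0.6015, 0.2443, 0.0671]
tool_rot: [[0.981, -0.196, 0.007], [-0.196, -0.981, -0.001], [0.007, -0.001, -1.0]]
wrist_force: [-2.1, -5.7, 23.1]
finger_gap: 0.0
```

>>> carry_out --motion "-0.5 0 0.3 0 0 0 1;-0.5 0 0.3 0 0 0 1;-0.5 0 0.3 0 0 0 1;0 0 0 0 0 0 1"

```text
t: 6.47
position: [0.6015, 0.2442, 0.0671]
tool_rot: [[0.98, -0.196, 0.01], [-0.196, -0.981, -0.001], [0.009, -0.001, -1.0]]
wrist_force: [-1.7, -5.8, 25.8]
finger_gap: 0.0
```

>>> carry_out --motion "-0.7 0.5 0 0 0 0 1;-0.7 0.5 0 0 0 0 1;-0.7 0 0 0 0 0 1;0 0 0 0 0 0 1"

```text
t: 6.8
position: [0.6014, 0.2442, 0.0671]
tool_rot: [[0.98, -0.197, 0.013], [-0.197, -0.98, 0.002], [0.013, -0.004, -1.0]]
wrist_force: [4.3, -3.7, 19.3]
finger_gap: -0.001
```

>>> carry_out --motion "-0.7 0.3 0.3 0 0 0 1;-0.7 0.3 0.3 0 0 0 1;-0.7 0 0.3 0 0 0 1;0 0 0 0 0 0 1"

```text
t: 7.13
position: [0.6013, 0.2442, 0.0671]
tool_rot: [[0.98, -0.197, 0.017], [-0.197, -0.98, 0.003], [0.016, -0.006, -1.0]]
wrist_force: [8.0, -4.1, 19.5]
finger_gap: -0.001
```

>>> carry_out --motion "-0.8 0.2 0.3 0 0 0 1;-0.8 0.2 0.3 0 0 0 1;-0.8 0 0.3 0 0 0 1;0 0 0 0 0 0 1"

```text
t: 7.47
position: [0.6012, 0.2443, 0.0671]
tool_rot: [[0.98, -0.198, 0.021], [-0.198, -0.98, 0.004], [0.02, -0.008, -1.0]]
wrist_force: [12.0, -3.5, 20.7]
finger_gap: -0.0
```

>>> carry_out --motion "-0.8 0.2 0.2 0 0 0 1;-0.8 0.2 0.2 0 0 0 1;-0.8 0 0.2 0 0 0 1;0 0 0 0 0 0 1"

```text
t: 7.8
position: [0.5997, 0.2448, 0.0671]
tool_rot: [[0.98, -0.198, 0.023], [-0.198, -0.98, 0.005], [0.022, -0.009, -1.0]]
wrist_force: [12.3, -3.5, 22.1]
finger_gap: -0.001
```

>>> carry_out --motion "-1 0 0 0 0 0 1;-1 0 0 0 0 0 1;-1 0 0 0 0 0 1;-1 0 0 0 0 0 1;-1 0 0 0 0 0 1;-1 0 0 0 0 0 1"

```text
t: 8.3
position: [0.594, 0.2463, 0.0671]
tool_rot: [[0.98, -0.198, 0.023], [-0.198, -0.98, 0.005], [0.022, -0.01, -1.0]]
wrist_force: [12.0, -3.8, 21.4]
finger_gap: -0.001
```

```bash
python3 snap.py wrist w3
```

```text
8.3 [0.594  0.2463 0.0671] [12.01 -3.84 21.43] -0.0009888450956052047
```

View pics/w3.png

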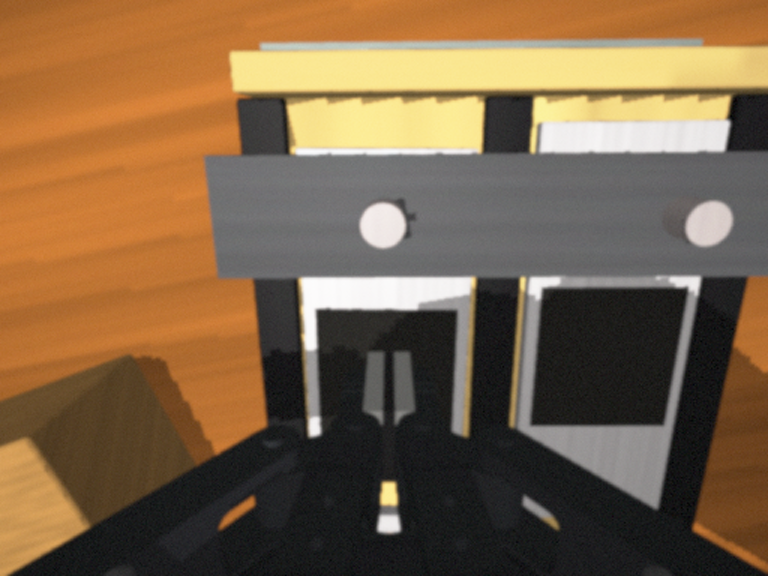

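>>> carry_out --motion "-1.3 0 0 0 0 0 1;-1.3 0 0 0 0 0 1;-1.3 0 0 0 0 0 1;-1.3 0 0 0 0 0 1;-1.3 0 0 0 0 0 1;-1.3 0 0 0 0 0 1;-1.3 0 0 0 0 0 1;-1.3 0 0 0 0 0 1;-1.3 0 0 0 0 0 1;-1.3 0 0 0 0 0 1"

```text
t: 9.18
position: [0.5814, 0.2492, 0.067]
tool_rot: [[0.98, -0.198, 0.023], [-0.198, -0.98, 0.006], [0.022, -0.01, -1.0]]
wrist_force: [13.7, -3.2, 21.8]
finger_gap: -0.004
```

>>> carry_out --motion "-1.3 0 0 0 0 0 1;-1.3 0 0 0 0 0 1;-1.3 0 0 0 0 0 1;-1.3 0 0 0 0 0 1;-1.3 0 0 0 0 0 1;-1.3 0 0 0 0 0 1;-1.3 0 0 0 0 0 1;-1.3 0 0 0 0 0 1;-1.3 0 0 0 0 0 1;-1.3 0 0 0 0 0 1"

```text
t: 10.02
position: [0.5668, 0.2527, 0.067]
tool_rot: [[0.98, -0.197, 0.02], [-0.197, -0.98, 0.006], [0.019, -0.01, -1.0]]
wrist_force: [6.6, -2.6, 27.8]
finger_gap: 0.002
```

>>> carry_out --motion "-1 0 0 0 0 0 1;-1 0 0 0 0 0 1;-1 0 0 0 0 0 1;-1 0 0 0 0 0 1;-1 0 0 0 0 0 1;-1 0 0 0 0 0 1"

```text
t: 10.52
position: [0.5604, 0.2544, 0.067]
tool_rot: [[0.98, -0.196, 0.02], [-0.196, -0.98, 0.006], [0.018, -0.01, -1.0]]
wrist_force: [7.2, -1.4, 28.0]
finger_gap: -0.001
```

>>> carry_out --motion "-1 0 -0.5 0 0 0 1;-1 0 -0.5 0 0 0 1;-1.2 0 0 0 0 0 1;-1.2 0 0 0 0 0 1;-1.2 0 0 0 0 0 1;-1.2 0 0 0 0 0 1;-1.2 0 0 0 0 0 1;-1.2 0 0 0 0 0 1;-1.2 0 0 0 0 0 1;-1.2 0 0 0 0 0 1;0 0 0 0 0 0 1"

```text
t: 11.43
position: [0.5475, 0.2568, 0.067]
tool_rot: [[0.981, -0.196, 0.017], [-0.196, -0.981, 0.006], [0.016, -0.009, -1.0]]
wrist_force: [6.2, -1.7, 25.0]
finger_gap: -0.007
```

```bash
python3 snap.py wrist w4; python3 snap.py top t4;  python3 snap.py side s4
```

```text
11.4333 [0.5475 0.2568 0.067 ] [ 6.15 -1.73 25.01] -0.007064811031915547
11.4833 [0.5475 0.2568 0.067 ] [ 5.32 -0.74 25.65] -0.0023105666537668822
11.5333 [0.5475 0.2568 0.067 ] [ 6.5  -2.14 26.16] -0.0023814938686608283
```

View pics/w4.png

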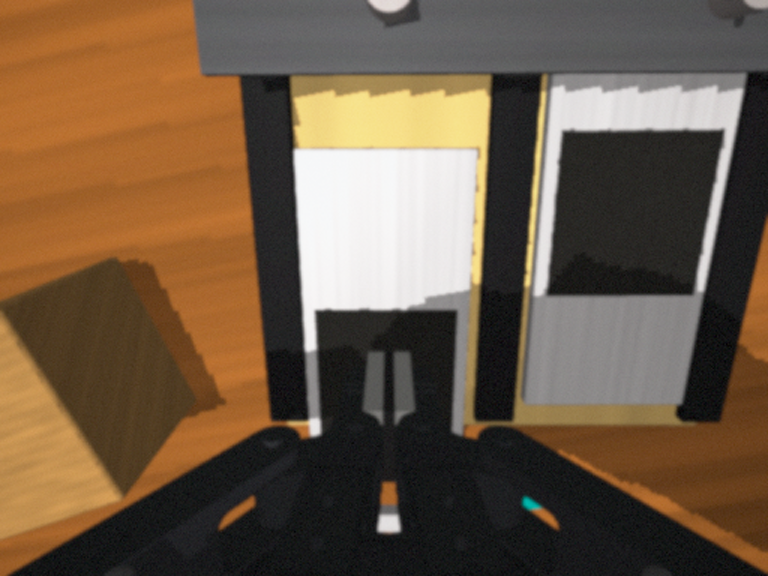

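View pics/s4.png

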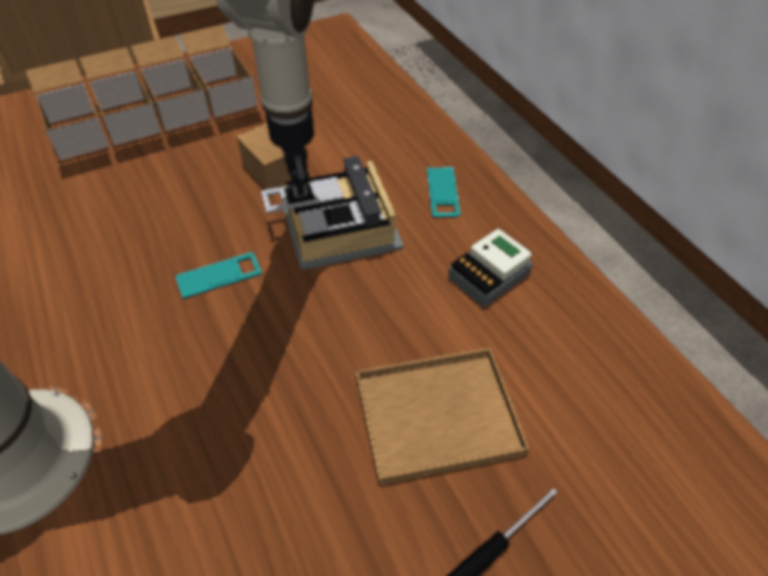

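>>> carry_out --motion "1.2 0 -0.5 0 0 0 1;1.2 0 -1 0 0 0 1;0 0 -1 0 0 0 1;0 0 -1 0 0 0 1"

```text
t: 11.92
position: [0.5451, 0.2558, 0.0671]
tool_rot: [[0.981, -0.195, 0.009], [-0.195, -0.981, 0.004], [0.008, -0.006, -1.0]]
wrist_force: [2.0, 1.5, 6.4]
finger_gap: 0.0
```

>>> carry_out --motion "0 0 -2 0 0 0 1;0 0 -5 0 0 0 1;0 0 -20 0 0 0 0.5;0 0 -30 0 0 0 0;0 0 -30 0 0 0 0;0 0 -20 0 0 0 0;-40 0 0 0 0 0 0;0 0 0 0 0 0 0;0 0 0 0 0 0 0;0 0 0 0 0 0 0"

```text
t: 12.75
position: [0.5013, 0.2611, 0.1705]
tool_rot: [[0.981, -0.194, -0.0], [-0.194, -0.981, -0.001], [-0.0, 0.001, -1.0]]
wrist_force: [0.3, -0.6, 0.1]
finger_gap: 0.999
```

```bash
python3 snap.py wrist w5; python3 snap.py top t5
python3 - <<'E'
import pickle,numpy as np
from h import *
s,m,p,d=pickle.load(open("pics/t5.pkl","rb"))
print(s['tool_rot'])
uv=np.array([[96,192],[134,189],[137,216],[98,220]])
print(px2w(m,uv,z=.07))
E
```

```text
12.75 [0.5013 0.2611 0.1705] [ 0.34 -0.59  0.08] 0.9993334463762343
12.8 [0.502  0.2609 0.1704] [ 0.72 -0.45 -0.3 ] 0.9991304878825539
[[ 9.80841707e-01 -1.94806409e-01 -9.27259195e-05]
 [-1.94806430e-01 -9.80841562e-01 -5.32999059e-04]
 [ 1.28821966e-05  5.40851312e-04 -9.99999854e-01]]
[[0.57847998 0.4808993  0.07      ]
 [0.58989018 0.36727213 0.07      ]
 [0.50900622 0.35515273 0.07      ]
 [0.49466302 0.47117944 0.07      ]]
```

View pics/w5.png

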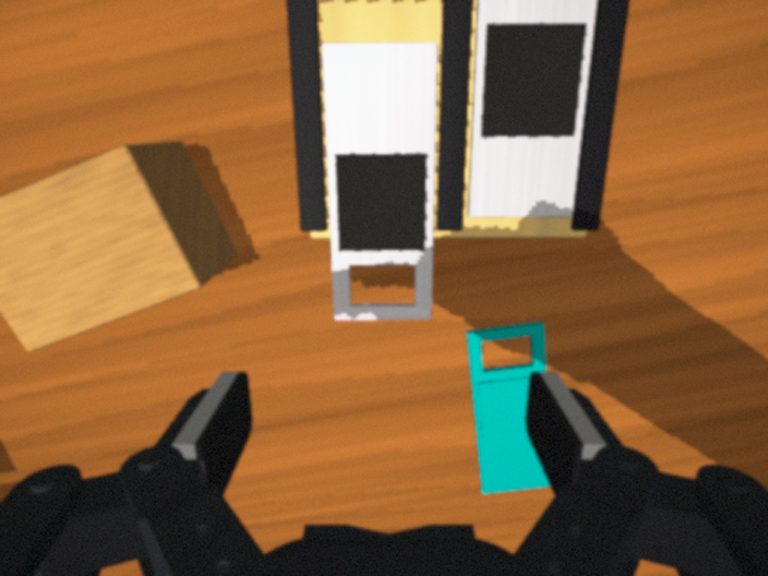

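View pics/t5.png

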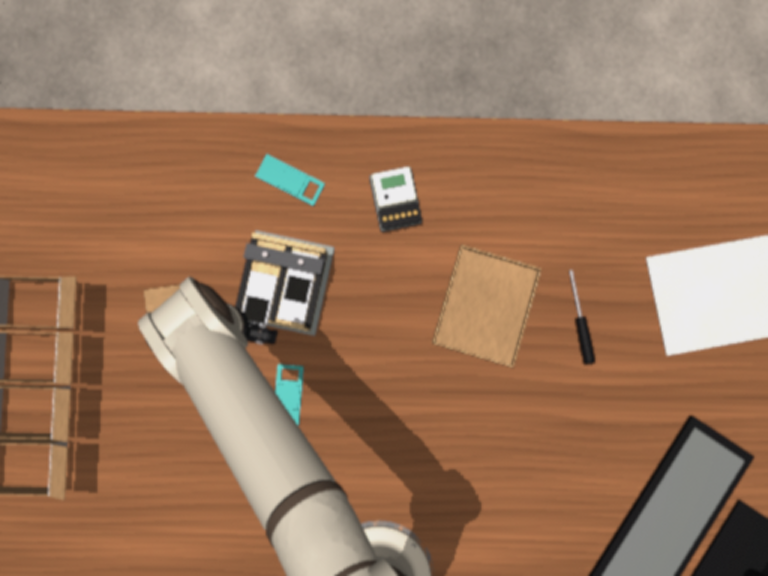

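Run:
```python
import pickle,numpy as np,cv2
from h import *
s,m,p,d=pickle.load(open("pics/w5.pkl","rb"))
R=np.array(s['tool_rot']);P=np.array(s['position'])
def q(name,x,y,z):
    uv=(np.array([x,y])+.5)/1.5-.5
    w=px2w(m,uv,z=z)[0]; print(name,np.round(w,4),'tool mm',np.round(1000*(R.T@(w-P)),1)); return w
q("front L",334,320,.066);q("front R",432,320,.066);q("rear L",322,43,.066);q("rear R",438,43,.066)
q("bed L",310,236,.06);q("bed R",585,236,.06)
q("patch FL",340,250,.067);q("patch FR",425,250,.067);q("patch BL",337,154,.067);q("patch BR",427,153,.067)
# finger tips depth in image
for x,y in [(235,380),(550,380),(245,420),(535,420)]:
    u,v=int(x/1.5),int(y/1.5); w=px2w(m,[u,v],depth=[d[v,u]])[0]; print(x,y,d[v,u],np.round(1000*(R.T@(w-P)),1))
```

```text
front L [0.4842 0.2958 0.066 ] tool mm [-23.5 -30.8 104.5]
front R [0.4735 0.242  0.066 ] tool mm [-23.6  24.1 104.6]
rear L [0.6218 0.2692 0.066 ] tool mm [116.7 -31.3 104.5]
rear R [0.6113 0.2159 0.066 ] tool mm [116.6  23.  104.6]
bed L [0.5322 0.2985 0.06  ] tool mm [ 23.1 -42.7 110.5]
bed R [0.5033 0.1524 0.06  ] tool mm [ 23.  106.2 110.6]
patch FL [0.5231 0.2832 0.067 ] tool mm [ 17.1 -26.  103.5]
patch FR [0.5143 0.2389 0.067 ] tool mm [ 17.   19.2 103.6]
patch BL [0.5715 0.2736 0.067 ] tool mm [ 66.4 -25.9 103.5]
patch BR [0.5632 0.2294 0.067 ] tool mm [ 66.9  19.  103.6]
235 380 0.1364831 [ 11.2 -44.4 -22.3]
550 380 0.1350885 [ 11.9  45.  -23.6]
245 420 0.14189786 [ -3.  -43.  -21.2]
535 420 0.13960233 [ -1.6  42.2 -23.3]
```

>>> carry_out --motion "4 -3.5 0 0 0 0 0;0 0 30 0 0 0 0;0 0 30 0 0 0 0;0 0 25 0 0 0 0;0 0 20 0 0 0 0;0 0 10 0 0 0 0;0 0 5 0 0 0 0;0 0 0 0 0 0 0.2;0 0 0 0 0 0 0.2;0 0 0 0 0 0 0.2" --grip_force 50

```text
t: 13.68
position: [0.5074, 0.2647, 0.0519]
tool_rot: [[0.981, -0.195, 0.002], [-0.195, -0.981, 0.001], [0.002, -0.002, -1.0]]
wrist_force: [-0.4, 0.6, 0.3]
finger_gap: 0.8
```

```bash
python3 snap.py wrist w6; python3 snap.py side s6
python3 - <<'E'
import cv2
im=cv2.imread("pics/s6.png")[90:290,180:430]; cv2.imwrite("pics/s6z.png",cv2.resize(im,None,fx=3,fy=3,interpolation=cv2.INTER_CUBIC)[:600,:800])
E
```

```text
13.6833 [0.5074 0.2647 0.0519] [-0.44  0.58  0.25] 0.7998590168110147
13.7333 [0.5074 0.2646 0.052 ] [-0.07  0.09  0.99] 0.7966289768025445
```

View pics/w6.png

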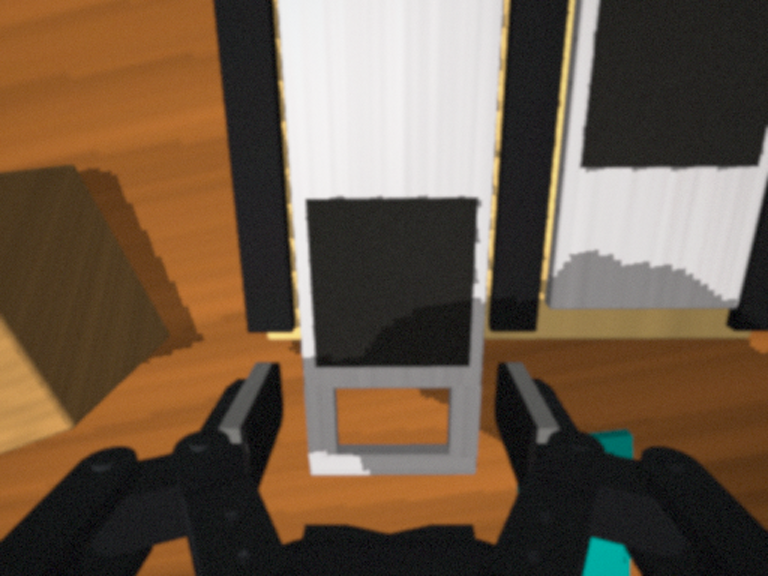

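View pics/s6z.png

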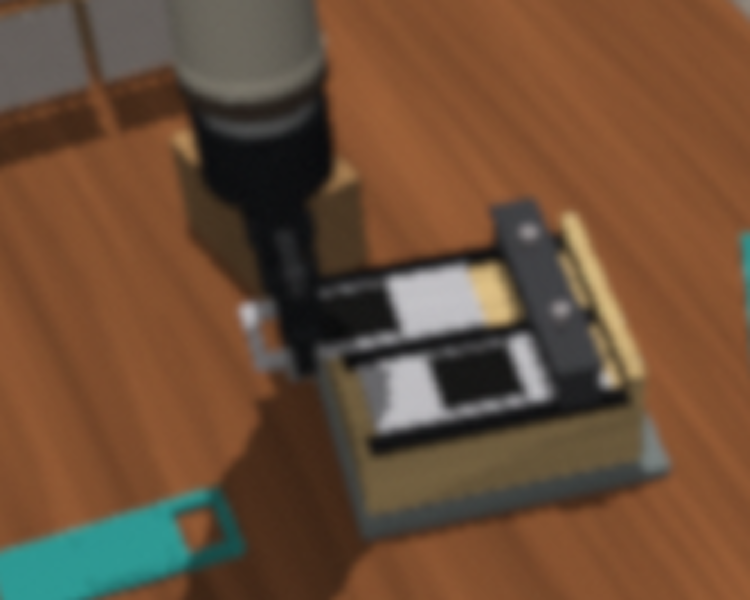

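Run:
```python
import pickle,numpy as np,cv2
from h import *
for f,y in (("w5",42.5),("w6",34),):
    s,m,p,d=pickle.load(open(f"pics/{f}.pkl","rb"))
    R=np.array(s['tool_rot']);P=np.array(s['position'])
    for z in (0,-5,-10,-15,-25,-40,-50):
        print(f,z,[np.round((w2px(m,P+R@(np.array([x,y,z])/1000))[0]+.5)*1.5-.5).tolist() for x in(11,-11)])
    # depth column along right finger
    for X in ((530,545,560,575,590) if f=="w5" else (498,505,515,530,545)):
        for Y in (370,385,400,420,440):
            u,v=int(X/1.5),int(Y/1.5); w=px2w(m,[u,v],depth=[d[v,u]])[0]; print(X,Y,np.round(1000*(R.T@(w-P)),1))
```

```text
w5 0 [[518.0, 346.0], [513.0, 404.0]]
w5 -5 [[522.0, 353.0], [517.0, 412.0]]
w5 -10 [[527.0, 360.0], [521.0, 421.0]]
w5 -15 [[531.0, 368.0], [525.0, 430.0]]
w5 -25 [[541.0, 385.0], [534.0, 451.0]]
w5 -40 [[560.0, 416.0], [550.0, 488.0]]
w5 -50 [[575.0, 441.0], [564.0, 517.0]]
530 370 [-87.  101.5 164.3]
530 385 [  5.3  42.6 -14.8]
530 400 [  1.9  42.1 -17.7]
530 420 [ -4.1  42.1 -19.7]
530 440 [ -9.4  42.  -21.9]
545 370 [-86.9 112.2 164. ]
545 385 [ 11.7  43.1 -25.8]
545 400 [  9.   42.4 -29. ]
545 420 [  4.2  42.  -31.8]
545 440 [ -0.8  42.  -33.5]
560 370 [-89.8 125.1 169.3]
560 385 [ 11.6  47.4 -25.6]
560 400 [ 11.2  45.  -32.7]
560 420 [ 10.7  42.1 -41.3]
560 440 [  5.4  42.5 -41.9]
575 370 [-89.6 135.9 168.9]
575 385 [-102.5  137.8  169.8]
575 400 [ 11.7  48.6 -33.4]
575 420 [ 11.3  45.4 -42.3]
575 440 [ 11.1  42.7 -49.6]
590 370 [-90.1 147.3 169.9]
590 385 [-102.4  148.9  169.6]
590 400 [-114.5  150.1  168.7]
590 420 [  7.1  52.1 -36.1]
590 440 [ 11.5  45.9 -50.2]
w6 0 [[493.0, 346.0], [488.0, 404.0]]
w6 -5 [[496.0, 353.0], [491.0, 412.0]]
w6 -10 [[499.0, 360.0], [495.0, 421.0
[... 162 characters left out ...]

498 370 [  8.4  33.6 -11.1]
498 385 [  4.1  33.6 -12.7]
498 400 [ -0.9  33.8 -13.3]
498 420 [ -7.4  33.9 -14.9]
498 440 [-63.2  52.3  50.9]
505 370 [ 12.   33.7 -17.7]
505 385 [  8.3  33.4 -19.9]
505 400 [  3.3  33.8 -20. ]
505 420 [ -2.1  33.6 -22.7]
505 440 [ -7.6  33.6 -24.3]
515 370 [ 11.4  37.1 -16.6]
515 385 [ 11.4  34.9 -25.3]
515 400 [ 10.   33.6 -30.7]
515 420 [  4.3  33.8 -31.9]
515 440 [ -0.3  33.6 -34.2]
530 370 [-25.5  64.   51.2]
530 385 [ 11.5  39.  -25.5]
530 400 [ 11.   37.1 -32.4]
530 420 [ 11.5  34.2 -42.6]
530 440 [  8.7  33.4 -46.4]
545 370 [-25.8  71.   51.7]
545 385 [  6.9  46.1 -17.7]
545 400 [  7.4  43.3 -26.6]
545 420 [ 12.   37.6 -43.4]
545 440 [  8.2  37.2 -45.7]
```

>>> carry_out --motion "0 0 2 0 0 0 0.2;0 0 2.5 0 0 0 0.2;0 0 0 0 0 0 0.2;0 0 0 0 0 0 0.3;0 0 0 0 0 0 0.6;0 0 0 0 0 0 0.6;0 0 0 0 0 0 0.6;0 0 0 0 0 0 0.6"

```text
t: 14.45
position: [0.5063, 0.2641, 0.0463]
tool_rot: [[0.981, -0.194, 0.0], [-0.194, -0.981, -0.0], [0.0, 0.0, -1.0]]
wrist_force: [-0.9, -0.6, 3.6]
finger_gap: 0.621
```

```bash
python3 snap.py wrist w7
python3 - <<'E'
import pickle,numpy as np
from h import *
s,m,p,d=pickle.load(open("pics/w7.pkl","rb"))
R=np.array(s['tool_rot']);P=np.array(s['position'])
for Y in (360,370,385,400):
  for X in range(470,500,4):
    u,v=int(X/1.5),int(Y/1.5); w=px2w(m,[u,v],depth=[d[v,u]])[0]; print(X,Y,np.round(1000*(R.T@(w-P)),1), round(w[2],4))
E
```

```text
14.45 [0.5063 0.2641 0.0463] [-0.93 -0.61  3.59] 0.6210710607182941
470 360 [ 16.1  22.9 -19.8] 0.0662
474 360 [ 16.5  24.1 -20.7] 0.067
478 360 [ 16.   25.1 -19.7] 0.0661
482 360 [ 15.9  26.4 -19.6] 0.0659
486 360 [ 11.3  29.8 -10.6] 0.057
490 360 [ 11.6  30.5 -11.4] 0.0577
494 360 [ 11.4  32.  -10.9] 0.0573
498 360 [-17.9  47.8  45.5] 0.0009
470 370 [ 13.9  22.8 -21.2] 0.0676
474 370 [ 13.1  24.4 -19.7] 0.066
478 370 [ 13.   25.3 -19.5] 0.0659
482 370 [ 11.   27.4 -15.9] 0.0622
486 370 [ 11.1  28.7 -16. ] 0.0624
490 370 [ 11.4  29.5 -16.7] 0.063
494 370 [ 11.7  30.7 -17.2] 0.0635
498 370 [ 11.5  32.1 -16.8] 0.0632
470 385 [  8.1  23.4 -19.6] 0.066
474 385 [  8.5  24.6 -20.2] 0.0665
478 385 [  8.3  25.5 -19.8] 0.0662
482 385 [ 11.2  25.7 -24.9] 0.0712
486 385 [ 10.8  27.2 -24.2] 0.0705
490 385 [ 11.5  27.7 -25.5] 0.0718
494 385 [ 11.6  28.9 -25.6] 0.072
498 385 [ 12.   30.  -26.2] 0.0726
470 400 [  3.6  23.5 -20.4] 0.0668
474 400 [  3.3  24.9 -19.9] 0.0662
478 400 [  3.4  25.8 -20.1] 0.0665
482 400 [  8.   25.5 -27.4] 0.0738
486 400 [ 10.1  25.9 -30.8] 0.0772
490 400 [ 11.   26.4 -32.2] 0.0785
494 400 [ 11.   27.6 -32.3] 0.0787
498 400 [ 11.4  28.6 -32.9] 0.0793
```

View pics/w7.png

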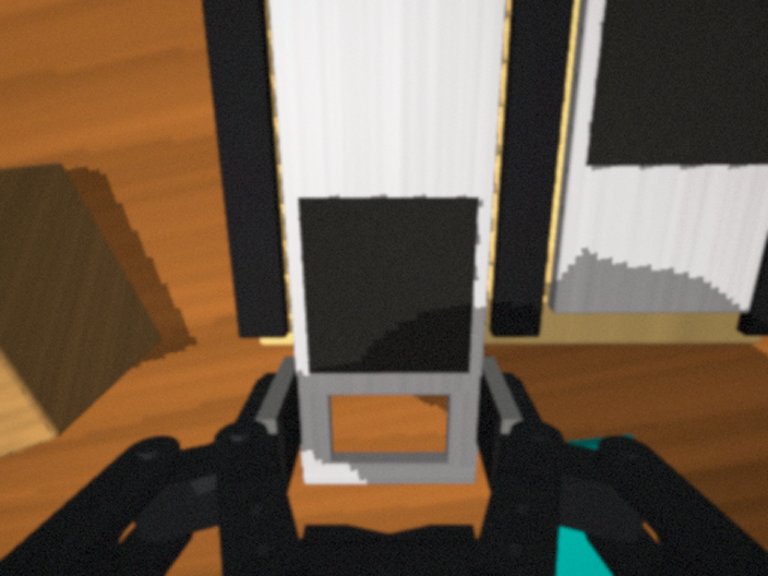

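>>> carry_out --motion "0 0 -3 0 0 0 0.7;0 0 -5 0 0 0 0.7;0 0 -10 0 0 0 0.7;0 0 -15 0 0 0 0.7;0 0 -20 0 0 0 0.7;0 0 -20 0 0 0 0.7;0 0 -20 0 0 0 0.7;0 0 0 0 0 0 0.7;0 0 0 0 0 0 0.7"

```text
t: 15.25
position: [0.5073, 0.2645, 0.1407]
tool_rot: [[0.981, -0.195, 0.003], [-0.195, -0.981, 0.001], [0.003, -0.002, -1.0]]
wrist_force: [0.1, -0.9, -2.3]
finger_gap: 0.62
```

```bash
python3 snap.py wrist w8
python3 - <<'E'
import pickle,numpy as np
from h import *
s,m,p,d=pickle.load(open("pics/w8.pkl","rb"))
R=np.array(s['tool_rot']);P=np.array(s['position'])
for Y in (30,60,100,140,180,300,470):
  for X in (310,380,450):
    u,v=int(X/1.5),int(Y/1.5); w=px2w(m,[u,v],depth=[d[v,u]])[0]; print(X,Y,np.round(1000*(R.T@(w-P)),1))
E
```

```text
15.25 [0.5073 0.2645 0.1407] [ 0.06 -0.92 -2.27] 0.6195619153573316
310 30 [101.1 -18.7 -19.5]
380 30 [101.1  -2.4 -19.5]
450 30 [101.2  14.  -19.1]
310 60 [ 94.7 -19.  -20.1]
380 60 [ 94.6  -2.4 -20.5]
450 60 [ 94.8  14.3 -19.2]
310 100 [ 86.1 -19.6 -19.2]
380 100 [ 86.1  -2.5 -19.1]
450 100 [ 86.1  14.7 -19.1]
310 140 [ 76.7 -20.  -19.8]
380 140 [ 76.7  -2.5 -18.9]
450 140 [ 76.7  15.  -19.4]
310 180 [ 66.9 -20.4 -20.3]
380 180 [ 66.8  -2.6 -19.3]
450 180 [ 66.8  15.4 -19.5]
310 300 [ 34.8 -22.  -20.9]
380 300 [ 35.   -2.7 -21.4]
450 300 [ 34.9  16.4 -21.3]
310 470 [-21.2 -24.9 -20.7]
380 470 [-21.8  -3.1 -20. ]
450 470 [-21.5  18.8 -20.4]
```

View pics/w8.png

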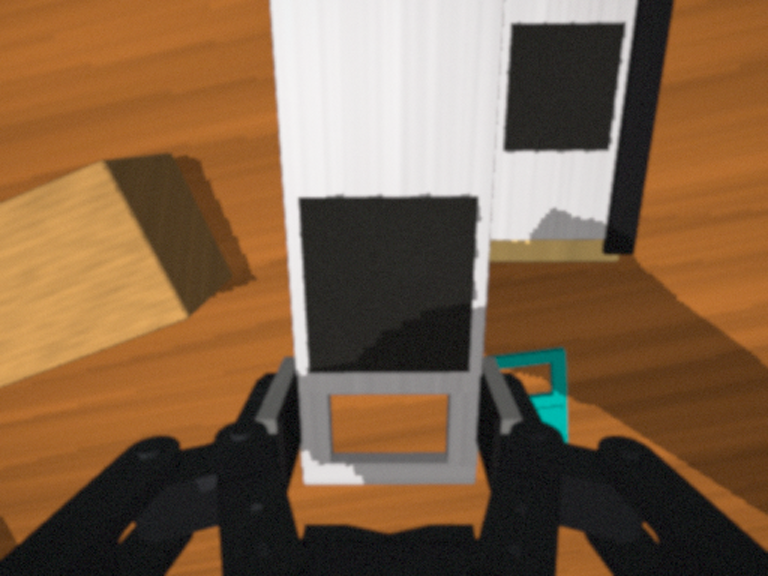

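>>> carry_out --motion "0 0 0 0 0 0.04 0.7;0 0 0 0 0 0.043 0.7;3 10 0 0 0 0 0.7;6 20 0 0 0 0 0.7;9 30 0 0 0 0 0.7;10 32 0 0 0 0 0.7;10 32 0 0 0 0 0.7;10 32 0 0 0 0 0.7;10 32 0 0 0 0 0.7;10 32 0 0 0 0 0.7;10 32 0 0 0 0 0.7;10 32 0 0 0 0 0.7"

```text
t: 16.3
position: [0.5112, -0.0357, 0.1381]
tool_rot: [[0.962, -0.274, -0.002], [-0.274, -0.962, -0.0], [-0.002, 0.001, -1.0]]
wrist_force: [1.5, 1.0, -1.6]
finger_gap: 0.618
```

>>> carry_out --motion "10 32 0 0 0 0 0.7;10 32 0 0 0 0 0.7;10 32 0 0 0 0 0.7;9 28 0 0 0 0 0.7;7 20 0 0 0 0 0.7;4 13 0 0 0 0 0.7;0 0 0 0 0 0 0.7;0 0 0 0 0 0 0.7;0 0 0 0 0 0 0.7"

```text
t: 17.05
position: [0.5172, -0.196, 0.1386]
tool_rot: [[0.962, -0.273, -0.001], [-0.273, -0.962, 0.001], [-0.001, -0.001, -1.0]]
wrist_force: [0.1, -0.0, -1.3]
finger_gap: 0.618
```

```bash
python3 snap.py wrist w9; python3 snap.py top t9
```

```text
17.05 [ 0.5172 -0.196   0.1386] [ 0.08 -0.02 -1.28] 0.6175905993104068
17.1 [ 0.5175 -0.1956  0.1387] [ 0.1   1.26 -1.5 ] 0.6148725548115536
```

View pics/w9.png

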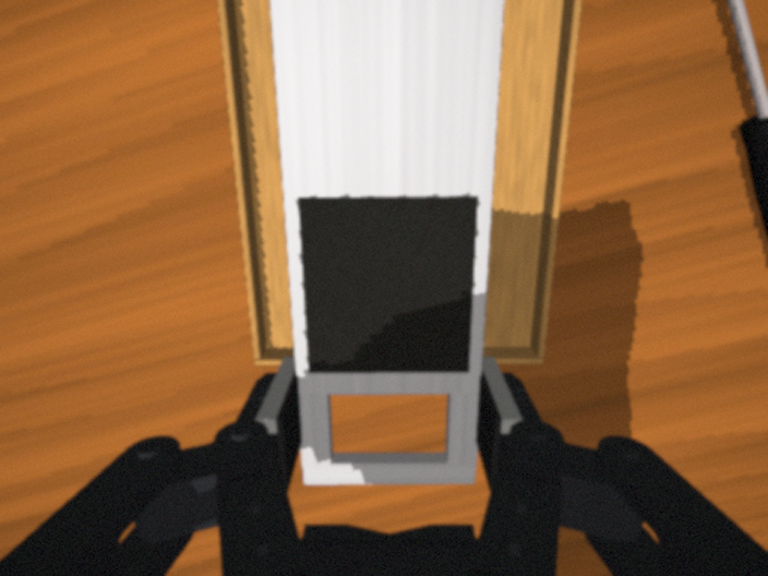

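View pics/t9.png

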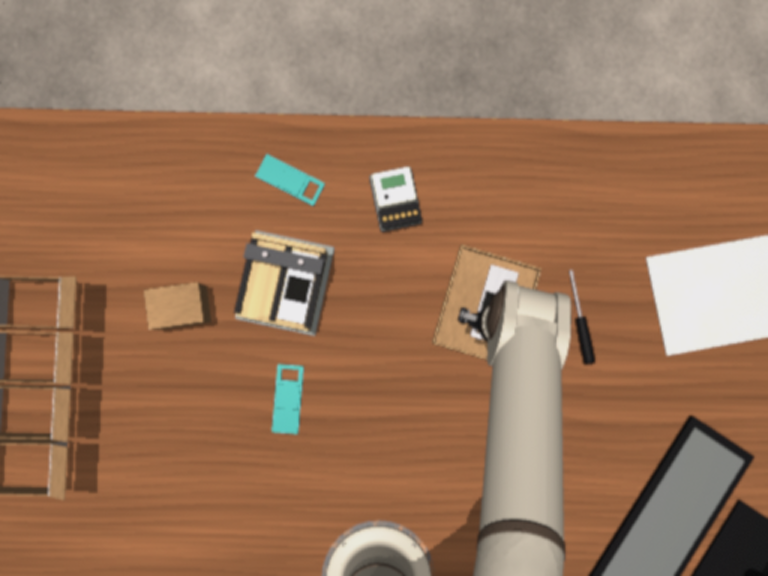

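Run:
```python
import pickle,numpy as np
from h import *
s,m,p,d=pickle.load(open("pics/w9.pkl","rb"))
R=np.array(s['tool_rot']);P=np.array(s['position'])
for x,y in [(258,362),(543,362),(219,0),(580,0)]:
    w=px2w(m,(np.array([x,y])+.5)/1.5-.5,z=.022)[0];print(np.round(w,4),np.round(1000*(R.T@(w-P)),1))
```

```text
[ 0.4848 -0.1042  0.022 ] [-56.1 -79.3 116.7]
[ 0.4377 -0.2701  0.022 ] [-56.1  93.2 116.5]
[ 0.6711 -0.155   0.022 ] [137.  -81.3 116.5]
[ 0.6239 -0.3211  0.022 ] [137.   91.4 116.3]
```

>>> carry_out --motion "5 5 0 0 0 0 0.7;0 0 15 0 0 0 0.7;0 0 25 0 0 0 0.7;0 0 25 0 0 0 0.7;0 0 20 0 0 0 0.7;0 0 15 0 0 0 0.7;0 0 10 0 0 0 0.7;0 0 8 0 0 0 0.7;0 0 5 0 0 0 0.7;0 0 4 0 0 0 0.7;0 0 0 0 0 0 0.7;0 0 0 0 0 0 0.7"

```text
t: 18.15
position: [0.5215, -0.2042, 0.0126]
tool_rot: [[0.961, -0.275, 0.001], [-0.275, -0.961, -0.0], [0.001, 0.0, -1.0]]
wrist_force: [0.5, -0.3, -1.5]
finger_gap: 0.617
```

>>> carry_out --motion "0 0 2 0 0 0 0.7;0 0 2 0 0 0 0.7;0 0 2 0 0 0 0.7;0 0 0 0 0 0 0.7;0 0 0 0 0 0 0.7"

```text
t: 18.57
position: [0.521, -0.2041, 0.0061]
tool_rot: [[0.961, -0.275, -0.0], [-0.275, -0.961, 0.0], [-0.0, -0.0, -1.0]]
wrist_force: [0.2, -0.1, -1.8]
finger_gap: 0.617
```

```bash
python3 snap.py wrist w10
python3 - <<'E'
import pickle,numpy as np
from h import *
s,m,p,d=pickle.load(open("pics/w10.pkl","rb"))
R=np.array(s['tool_rot']);P=np.array(s['position'])
for X,Y in [(380,30),(380,100),(380,180),(380,470),(540,250),(255,200),(486,362),(490,360)]:
    u,v=int(X/1.5),int(Y/1.5); w=px2w(m,[u,v],depth=[d[v,u]])[0]; print(X,Y,np.round(1000*(R.T@(w-P)),1),np.round(w,4))
E
```

```text
18.5667 [ 0.521  -0.2041  0.0061] [ 0.16 -0.12 -1.81] 0.6170573285732801
380 30 [101.   -2.4 -20.3] [ 0.6187 -0.2295  0.0264]
380 100 [ 86.1  -2.5 -20.6] [ 0.6044 -0.2254  0.0266]
380 180 [ 66.9  -2.6 -19.7] [ 0.586  -0.22    0.0258]
380 470 [-21.2  -3.1 -20.7] [ 0.5014 -0.1952  0.0268]
540 250 [43.4 46.8  1.2] [ 0.5498 -0.261   0.0048]
255 200 [ 58.7 -40.7   2. ] [ 0.5886 -0.1811  0.0041]
486 362 [ 11.3  29.6 -11.7] [ 0.5237 -0.2356  0.0178]
490 360 [10.8 30.9 -9.8] [ 0.5228 -0.2367  0.0158]
```

View pics/w10.png

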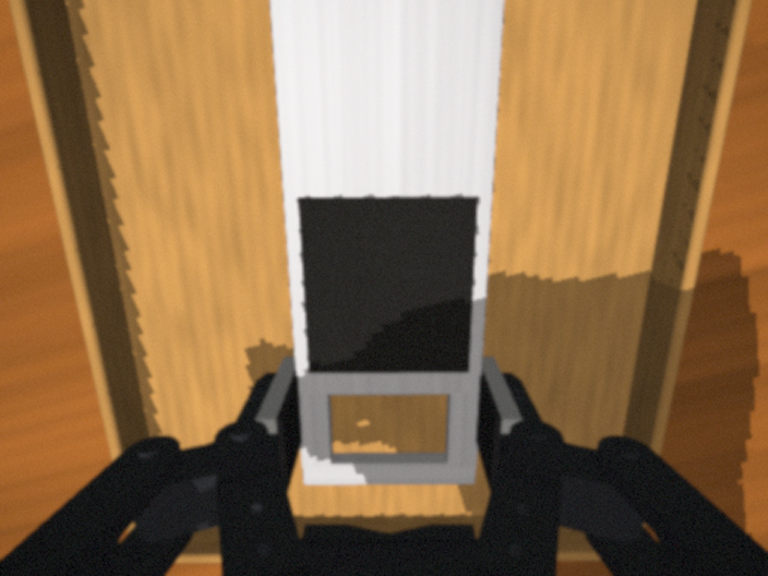

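>>> carry_out --motion "0 0 1.5 0 0 0 0.7;0 0 1.5 0 0 0 0.7;0 0 1.5 0 0 0 0.7;0 0 1.5 0 0 0 0.7;0 0 0 0 0 0 0.7;0 0 0 0 0 0 0.7"

```text
t: 19.12
position: [0.521, -0.2041, 0.0007]
tool_rot: [[0.961, -0.275, -0.0], [-0.275, -0.961, -0.0], [-0.0, 0.0, -1.0]]
wrist_force: [-2.3, -0.0, 5.4]
finger_gap: 0.616
```

>>> carry_out --motion "0 0 1 0 0 0 0.7;0 0 1 0 0 0 0.7;0 0 0 0 0 0 0.7;0 0 0 0 0 0 0.7"

```text
t: 19.45
position: [0.5211, -0.2041, 0.0006]
tool_rot: [[0.961, -0.275, -0.0], [-0.275, -0.961, -0.001], [-0.0, 0.001, -1.0]]
wrist_force: [-7.6, 2.8, 23.9]
finger_gap: 0.622
```

>>> carry_out --motion "0 0 -2 0 0 0 0.7;0 0 -2.5 0 0 0 0.7;0 0 0 0 -0.05 0 0.7;0 0 0 0 -0.04 0 0.7;0 0 0 0 0 0 0.7;0 0 0 0 0 0 0.7" --grip_force 50

```text
t: 19.95
position: [0.5215, -0.2041, 0.0021]
tool_rot: [[0.958, -0.275, -0.085], [-0.274, -0.961, 0.025], [-0.089, -0.0, -0.996]]
wrist_force: [0.3, -1.0, -2.0]
finger_gap: 0.615
```

>>> carry_out --motion "0 0 0 0 -0.02 0 0.7;0 0 0 0 -0.01 0 0.7;0 0 0 0 0 0 0.7;0 0 0 0 0 0 0.7"

```text
t: 20.28
position: [0.521, -0.2041, 0.0026]
tool_rot: [[0.955, -0.275, -0.114], [-0.273, -0.961, 0.033], [-0.119, 0.0, -0.993]]
wrist_force: [0.2, 1.3, -0.0]
finger_gap: 0.616
```

>>> carry_out --motion "0 0 0 0 0 0 0.5;0 0 0 0 0 0 0.4;0 0 0 0 0 0 0.36;0 0 0 0 0 0 0.34;0 0 0 0 0 0 0.3;0 0 0 0 0 0 0.2;0 0 0 0 0 0 0.1;0 0 0 0 0 0 0.05;0 0 0 0 0 0 0.05" --grip_force 20

```text
t: 21.03
position: [0.5211, -0.2041, 0.0026]
tool_rot: [[0.955, -0.275, -0.115], [-0.273, -0.961, 0.033], [-0.12, 0.0, -0.993]]
wrist_force: [-0.4, -0.1, -0.1]
finger_gap: 0.949
```

```bash
python3 snap.py wrist w11
```

```text
21.0333 [ 0.5211 -0.2041  0.0026] [-0.38 -0.06 -0.13] 0.9494571120963862
```

View pics/w11.png

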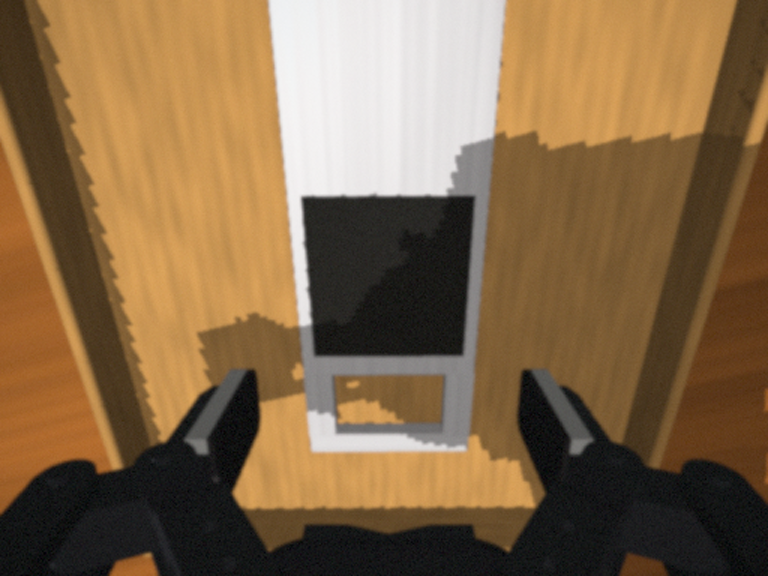

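Released: the plate lies in the tray between the open fingers (window at about 390,400). Next I retreat upward and look again.

>>> carry_out --motion "0 0 -8 0 0 0 0;0 0 -15 0 0 0 0;0 0 -25 0 0 0 0;0 0 -30 0 0 0 0;0 0 -30 0 0.06 0 0;0 0 -30 0 0.06 0 0;0 0 -30 0 0 0 0;0 0 0 0 0 0 0;0 0 0 0 0 0 0"

```text
t: 21.83
position: [0.5368, -0.2087, 0.173]
tool_rot: [[0.961, -0.275, 0.005], [-0.275, -0.961, -0.002], [0.006, 0.001, -1.0]]
wrist_force: [-0.3, -0.3, -0.8]
finger_gap: 1.0
```

```bash
python3 snap.py wrist w12; python3 snap.py side s12
python3 - <<'E'
import pickle,numpy as np
from h import *
s,m,p,d=pickle.load(open("pics/w12.pkl","rb"))
lbl=(p.max(2)<60)
R=np.array(s['tool_rot']);P=np.array(s['position'])
a=np.radians(-16);C=np.array([.56,-.2127,0]);T=np.array([[np.cos(a),-np.sin(a),0],[np.sin(a),np.cos(a),0],[0,0,1]])
v,u=np.mgrid[0:384,0:512]
w=px2w(m,np.c_[u.ravel(),v.ravel()],depth=d.ravel()).reshape(384,512,3)
t=(w-C)@T
g=p.astype(int); white=(g.min(2)>120)&(np.ptp(g,axis=2)<25)&(abs(t[...,0])<.1)&(abs(t[...,1])<.07)&(t[...,2]<.03)
q=t[white];print(len(q),q.min(0),q.max(0))
A=np.c_[q[:,:2],np.ones(len(q))];print(np.linalg.lstsq(A,q[:,2],rcond=None)[0])
E
```

```text
21.8333 [ 0.5368 -0.2087  0.173 ] [-0.35 -0.28 -0.79] 1.000187482445273
21.8833 [ 0.5357 -0.2084  0.1711] [-0.42 -0.23 -0.42] 1.000985395805142
4723 [-0.06480394 -0.02966085  0.003742  ] [0.07322589 0.02513228 0.01357521]
[-0.0002253   0.00040647  0.01063443]
```

View pics/w12.png

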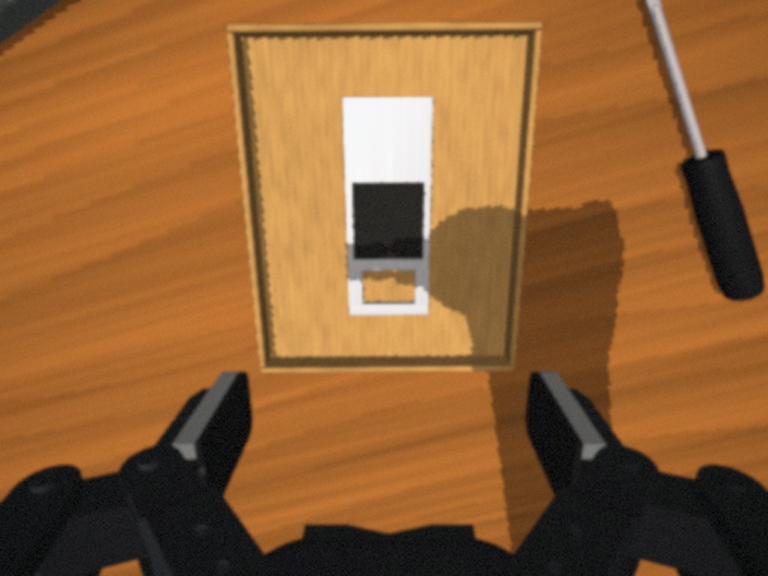

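View pics/s12.png

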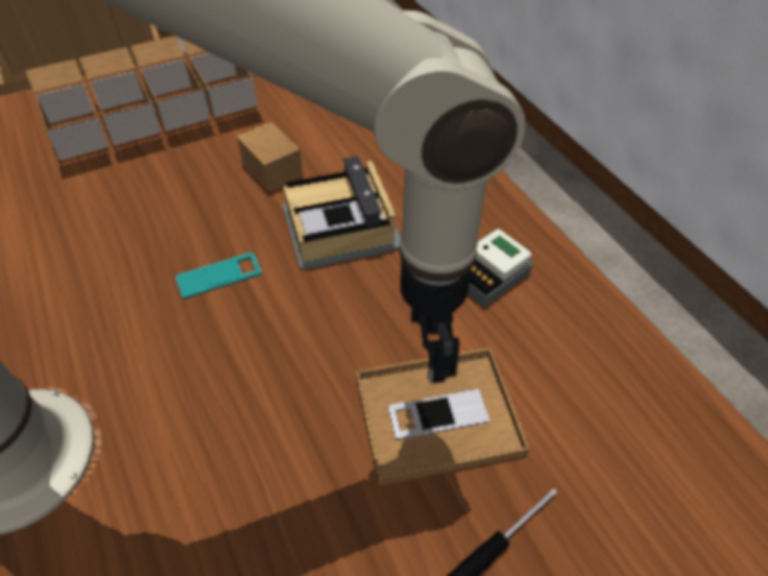

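The plate lies flat on the tray floor. It is centred and lengthways, with its top about 10.6 mm above the table and no measurable tilt. The gripper is clear.

```bash
python3 -c "
from plant import job
print(job.job_done())"
```

```text
the job is handed in; nothing more can be done
None
```

The window plate is lying flat and lengthways in the cardboard tray, and I have handed the job in at about 22 s; no verdict is reported.

- **Drawing out:** I pressed on the rubber patch with the shut fingers and pulled the plate until it hung about 46 mm over the nest's front edge. The press at my readings was about 20–28 N. The shoe let go after about 35–40 mm without trouble.
- **Lifting and placing:** I gripped the plate at its overhanging front by its two long sides with 50 N and lifted it level. I lowered it into the tray, let its rear edge touch the floor first, then opened the fingers.
- **Not quite as planned:** The fingertips reached the tray floor while the plate's underside was still about 10 mm up. The rear was resting on the floor at release, but the front end dropped about 10 mm. For a moment the tips pressed the floor with about 24 N.
- **Last checks:** The wrist depth picture showed the plate's top about 10.6 mm above the table, which fits lying on the 4 mm floor, with a tilt under 0.001 rad. It was within about 5 mm of the tray's centre and aligned with its length. The gripper was open about 17 cm above the table and touching nothing.
- **Bystanders:** The other plate, meter, screwdriver and carton looked unmoved in the pictures; I did not measure their positions again.

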